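Zero the dial press and hold the glued printing block under pressure

TASK

A freshly glued printing block stands in the blue dial press. First, with the plunger still up, turn the dial's dark outer ring until its yellow zero mark lies under the resting needle; then push the red palm cap down until the needle stands in the green band (12 on the scale is its middle) and keep it pushed there, never letting the needle enter the red band. Your program finishes while still holding the cap down, with the dial still zeroed, and the bottles and the carton round the press stay standing where they are.

Things in the scene. Friction and masses are not known exactly. Their poses are not given: they have to be found in the camera images.
- press: fixed blue dial press, base plate 130 x 250 x 12 mm; origin under its centre on the table, front = -x (faces the robot at yaw 0), z up. At y = -75 mm: printing block, spring barrel and on top the red palm cap; a blue column and arm behind them (+x), top 84 mm high. At y = +75 mm: the dial on a free-standing round post, 30 mm thick. A thin low tube (top at most 59 mm) joins the two.
- dial_center (a point): centre of the dial at the top of its ring (the bezel), 79.5 mm above the table. The ring is dark, knurled, 54 mm in diameter, 62 to 79.5 mm above the table; grip it across from above at any angle. The white face turns with the ring. The thin black needle does not: at rest it points from the centre to the press's front (-x). One graduation is 0.15 rad, clockwise from above.
- bezel (a joint): angle of the ring, rad: 0 when the yellow zero mark lies under the resting needle; grows clockwise seen from above (turn counter-clockwise to bring a positive value to 0). Starts at 0.5 to 1.4; stops at -0.6 and 1.7. Light friction (0.06 N m), stays where it is left.
- zero_mark (a point): the yellow zero mark on the ring, 24.5 mm from the dial's axis; moves with the ring. Clockwise of it the face has a green band from 10 to 14 graduations and a red band from 17 to 20.
- plunger (a joint): how far the palm cap is pushed down, m: 0 at rest, 0.020 at the bottom. Each millimetre turns the needle clockwise by one graduation, so 0.012 reads 12. Spring: 5 N at the start of the travel plus 0.4 N per mm (about 10 N at 12 mm); it springs back when let go.
- palm_cap: the red palm cap, a round button of 40 mm diameter (flat top 34 mm), 16 mm thick, moving straight down along the vertical; origin at the centre of its underside.
- palm_top (a point): centre of the palm cap's flat top; 128 mm above the table at rest, moves with the cap.
- orange_ink: loose ink bottle with orange-brown ink and black dropper cap, 40 x 41 x 70 mm, behind the press; origin under its centre. Leave alone.
- green_ink: loose ink bottle with green ink and black dropper cap, 40 x 41 x 70 mm, behind the press; origin under its centre. Leave alone.
- gesso: loose white round bottle with a white cap, 45 mm diameter, 66 mm high, behind the press; origin under its centre. Leave alone.
- carton: loose white carton, 54 x 176 x 55 mm (long along its y), left of the press; origin under its centre. Leave alone.

How it is judged:
By the outcome, as a careful person would: the job done as asked, in the order asked, and still so for the second after the job is handed in, while the arm keeps its last pose, push and grip.
It also fails if it takes over 40 s, if anything falls off the work surface, if the arm or the gripper's body presses on something with over 40 N, if the wrist force passes 120 N, or if a joint passes its speed limit or range.

ROBOT

A 6-joint arm with a two-finger parallel gripper is mounted at the origin on a cart in front of the work surface, level with it; the furniture and walls round the work are solid. World frame = base frame: x ahead of the robot, y to its left, z up, the work surface at z = 0. Lengths are in m, angles in rad, forces in N, time in s.
With the tool pointing down it reaches from about 0.375 to 0.975 m from the base axis. Payload 3.8 kg.
Tool frame: the origin (TCP) lies midway between the tips of the shut fingers; the grasp point (between the pads) lies 19 mm behind it; z points along the fingers, y is the direction in which the jaws open and shut (so a half turn about z gives the same grasp; the last joint's range is limited). The gripper opens to 85 mm and grips with 20 to 120 N. Pads are 22 mm wide; open, the fingers measure 114 mm over their backs; the gripper's body (76 mm by 85 mm) begins 54 mm behind the grasp point. The pads swing forward as they close: fully open they stand 13 mm farther back than shut.
Start: joints at [-1.317, 0.264, 1.604, -0, 1.274, -0.037], TCP at [0.194, -0.647, 0.209] pointing down, gripper open.
Joint ranges: [-2.63, 2.63], [-0.94, 2.18], [0.31, 2.57], [-1.31, 4.45], [0, 2.66], [-2.55, 2.55]. Speed limits (rad/s): [2.57, 2.57, 3.14, 3.14, 3.14, 3.14].

INTERFACE

Orientations are given as a rotation vector (axis times angle).
In Python, from workcell import readout, read_camera, camera_params, bot gives the robot as it stands.
- The arm moves only by the tool apply_moves, never from a script. Its argument "plan" is a list that holds one entry, the list of rows, each a list of 7 numbers: the shift along the tool's x, y, z each as a share of 1000 mm, from -1 to 1, then the turn, a rotation vector about the tool's x, y, z each as a share of pi rad, from -1 to 1, then the gripper command: -1 is fully open, 1 is shut, values between are in proportion. A call has exactly 8 rows; each row is the pose to reach, as a shift and turn from the pose commanded when the call began, along the tool's axes at that moment, turning the shorter way round; what a row does not reach only later rows make up. A row lasts 1/12 s, in which the tool goes at most 41.7 mm and 7.16 degrees, less where a joint would pass 70% of its speed; a pose out of reach is approached as far as the arm can. A call with a number of a shift or a turn outside -1 to 1 is refused whole. A call with a gripper value outside its range is refused whole. The fingers move at their own pace and stop on an object; "force" is the grip in N (left out, the last holds). Time passes only in rows, so rows that repeat a pose let the fingers close, or fill a call up. It gives the time, the measured TCP pose, the force and the opening at its end, in the units of the state.
- readout.read_state(): the state, without advancing time (a new reading comes with each control period).
- read_camera(name): name is "side" or "top" or "wrist"; returns the picture (480x640x3 uint8, red, green, blue); there is no depth.
- camera_params(name): a dict with "fovy" (degrees; the focal length in pixels is half the picture's height over the tangent of half this angle, whatever the lens; pixels are square), "cx", "cy" (the principal point, pixels), "k1" (the pictures are not rectified: a ray, as slopes to the right and down, at radius r is drawn at 1 + k1 r^2 times it, then the intrinsics apply), "rvec" (rotation vector, rad) and "tvec" (3), from world to camera coordinates, as OpenCV has them; the wrist camera has in their place "hand_eye" (4x4, takes a point from camera to tool coordinates, whose origin is the TCP and whose axes are the flange's). Camera axes: x right, y down, z forward; pixel columns grow to the right and rows downward; lengths in m; the calibration is good to about 2 mm. A picture is of the moment at which its call begins: read the wrist's pose just before it. camera_params takes no time and is no camera call.
- bot.finish_job(): hands the job in, once; it reports no verdict.
The state is a dict: "time": time; "q": joint angles; "joint_vel": joint speeds; "joint_torque": joint torques, N m; "tool_pos": TCP position; "tcp_rot": TCP orientation; "wrist_force": force on the tool from outside, world axes, zero at the start; "torque": the same for the moment, N m; "width": opening from 0.0 (shut) to 1.0 (fully open).
Only numpy, scipy, OpenCV 4.12 (cv2) and the standard library are available. Lean on these libraries where they do the work, as an engineer would, in place of code of your own. Each camera call takes 0.05 s, during which the arm holds its last target.

## Working session

There is one attempt and no reset: what is moved stays moved. The work goes in short steps, Python scripts to look and compute and a tool call to move; the robot and the scene stay as the last step left them, time stands still between calls to the robot, and variables do not carry over. Pictures are saved under pics/ and viewed, and the job is handed in when it is done.

Besides the shell and the picture viewer there is one more tool, called after "Request:" as name(argument=value, ...), one argument or row to a line, values as JSON. apply_moves: Moves the arm, as the interface text tells. Shift numbers are shares of 1000 mm and turn numbers shares of pi rad, none past 1 either way. Its arguments: {"type":"object","properties":{"plan":{"type":"array","items":{"type":"array","items":{"type":"array","items":{"type":"number","minimum":-1,"maximum":1}}}},"force":{"type":"number"}},"required":["plan"]}

```bash
ls; mkdir -p pics
python3 - <<'E'
from workcell import readout, read_camera, camera_params, bot
import cv2
print(readout.read_state())
for n in ["side","top"]:
    im=read_camera(n); cv2.imwrite(f"pics/{n}0.png",im[:,:,::-1]); print(n,camera_params(n))
print(camera_params("wrist"))
E
```

```text
pics
{'time': 0.0, 'q': array([-1.31688099e+00,  2.64774500e-01,  1.60541985e+00,  4.00647176e-05,
        1.27367316e+00, -3.69024392e-02]), 'joint_vel': array([-0.00171366,  0.00033926, -0.00057051,  0.00025364, -0.00094076,
       -0.00021709]), 'joint_torque': array([ 1.28276406e-03, -5.15108263e+01, -3.67312467e+01,  2.15581103e-04,
        1.30697750e-02,  7.88703375e-06]), 'tool_pos': array([ 0.19335666, -0.64588195,  0.20732293]), 'tcp_rot': array([-3.10619955e+00, -4.54860832e-01,  3.26933604e-04]), 'wrist_force': array([-0.22156741,  0.31510151,  0.47760924]), 'torque': array([ 0.00734862,  0.04417921, -0.00731736]), 'width': 0.9974499741764582}
side {'fovy': 53.85314455027787, 'cx': 319.1202409393452, 'cy': 239.56756729470433, 'k1': -0.026108529846304872, 'rvec': array([-0.03639842, -2.74918633,  1.49500994]), 'tvec': array([0.59521652, 0.05229394, 1.00025213])}
top {'fovy': 42.70054900415022, 'cx': 313.3929768004374, 'cy': 227.18775781079717, 'k1': 0.0223669821456717, 'rvec': array([ 2.18193967, -2.03905191,  0.20790621]), 'tvec': array([0.02928164, 0.59881993, 1.29887744])}
{'fovy': 67.75967971859404, 'cx': 321.61621939553265, 'cy': 239.52328207849553, 'k1': 0.023044190221592112, 'hand_eye': array([[-1.05035289e-04, -9.59648154e-01, -2.81203502e-01,
         7.01315452e-02],
       [ 9.99999965e-01, -3.24863703e-05, -2.62656048e-04,
         5.37478300e-05],
       [ 2.42922110e-04, -2.81203519e-01,  9.59648124e-01,
        -1.65949467e-01],
       [ 0.00000000e+00,  0.00000000e+00,  0.00000000e+00,
         1.00000000e+00]])}
```

View pics/top0.png

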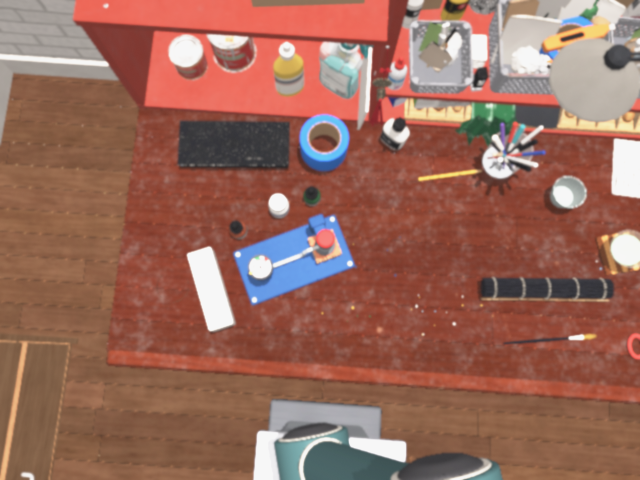

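View pics/side0.png

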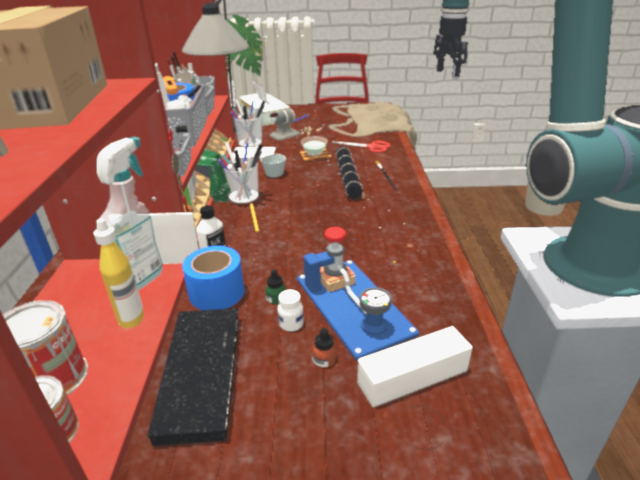

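The top view shows the dial near (260,267), the cap near (325,240), and the base plate corners near (236,256), (332,219), (353,263) and (254,300). I'll turn these into positions.

```bash
cat > h.py <<'E'
import numpy as np, cv2
from scipy.spatial.transform import Rotation as R
from workcell import readout, read_camera, camera_params, bot
def cam(n, st=None):
    p=camera_params(n); f=240/np.tan(np.radians(p['fovy'])/2)
    if n=='wrist':
        st=st or readout.read_state()
        T=np.eye(4);T[:3,:3]=R.from_rotvec(st['tcp_rot']).as_matrix();T[:3,3]=st['tool_pos']
        C=T@p['hand_eye']; Rw=C[:3,:3]; o=C[:3,3]
    else:
        Rc=R.from_rotvec(p['rvec']).as_matrix(); Rw=Rc.T; o=-Rc.T@p['tvec']
    return p,f,Rw,o
def ray(c,uv):
    p,f,Rw,o=c
    d=(np.array(uv,float)-[p['cx'],p['cy']])/f; x=d.copy()
    for _ in range(20): x=d/(1+p['k1']*(x@x))
    return o,Rw@np.array([*x,1])
def at(c,uv,z):
    o,d=ray(c,uv); return o+d*(z-o[2])/d[2]
def proj(c,P):
    p,f,Rw,o=c; q=Rw.T@(np.asarray(P)-o); x=q[:2]/q[2]
    return x*(1+p['k1']*(x@x))*f+[p['cx'],p['cy']]
E
python3 - <<'E'
from h import *
c=cam('top')
for n,uv,z in [('dial',(260,267),.0795),('cap',(325,240),.128),('c1',(236,256),.012),('c2',(332,219),.012),('c3',(353,263),.012),('c4',(254,300),.012),('orange',(237,228),.07),('green',(312,196),.07),('gesso',(278,205),.066),('ca',(188,253),.055),('cb',(210,247),.055),('cc',(234,324),.055),('cd',(211,331),.055)]:
    print(n,at(c,uv,z).round(3))
im=cv2.imread('pics/top0.png'); cv2.imwrite('pics/topz.png',cv2.resize(im[180:340,180:370],None,fx=4,fy=3.75*4/3.75,interpolation=cv2.INTER_CUBIC)[:600,:760])
E
```

```text
dial [0.497 0.178 0.079]
cap [0.556 0.043 0.128]
c1 [0.527 0.241 0.012]
c2 [0.628 0.029 0.012]
c3 [ 0.529 -0.025  0.012]
c4 [0.43  0.192 0.012]
orange [0.58  0.237 0.07 ]
green [0.664 0.077 0.07 ]
gesso [0.639 0.152 0.066]
ca [0.52  0.342 0.055]
cb [0.537 0.295 0.055]
cc [0.373 0.226 0.055]
cd [0.355 0.274 0.055]
```

View pics/topz.png

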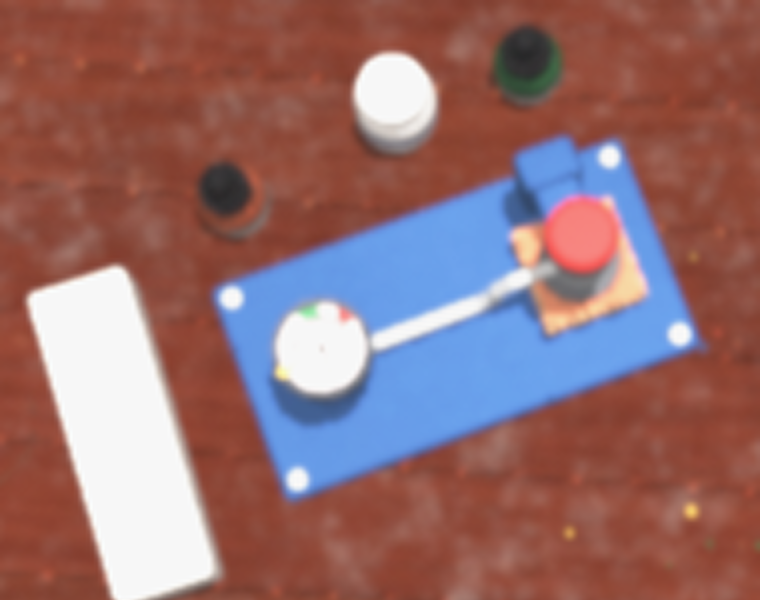

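```bash
cat >> h.py <<'E'
def move(pos,psi):
    """shares for tool to reach pos, pointing down with tool x at world yaw psi (deg)"""
    st=readout.read_state(); Rt=R.from_rotvec(st['tcp_rot'])
    a=np.radians(psi); x=np.array([np.cos(a),np.sin(a),0]); z=np.array([0,0,-1.]); y=np.cross(z,x)
    G=R.from_matrix(np.c_[x,y,z])
    cx=Rt.as_matrix()[:,0]
    print('t',round(st['time'],2),'pos',st['tool_pos'].round(4),'psi',np.degrees(np.arctan2(cx[1],cx[0])).round(2),'F',st['wrist_force'].round(1),'w',round(st['width'],3),'q6',st['q'][5].round(2))
    print('shift',Rt.inv().apply(np.array(pos)-st['tool_pos']).round(4),'turn',((Rt.inv()*G).as_rotvec()/np.pi).round(4))
E
python3 -c "
from h import *
move([.497,.178,.17],110)"
```

```text
t 0.1 pos [ 0.1934 -0.646   0.2074] psi 16.66 F [ 0.2  0.3 -0.3] w 0.997 q6 -0.04
shift [ 0.5272 -0.7022  0.039 ] turn [-5.000e-04 -6.000e-04 -5.185e-01]
```

Request:
apply_moves(
  plan=[
    [[0.527,-0.702,0.01,0,0,-0.52,-1],[0.527,-0.702,0.01,0,0,-0.52,-1],[0.527,-0.702,0.01,0,0,-0.52,-1],[0.527,-0.702,0.01,0,0,-0.52,-1],[0.527,-0.702,0.01,0,0,-0.52,-1],[0.527,-0.702,0.01,0,0,-0.52,-1],[0.527,-0.702,0.01,0,0,-0.52,-1],[0.527,-0.702,0.01,0,0,-0.52,-1]],
  ],
)

```text
time: 0.77
tool_pos: [0.3087, -0.3317, 0.2044]
tcp_rot: [-2.504, -1.896, -0.0]
wrist_force: [1.4, -0.6, 0.6]
width: 0.997
```

```bash
python3 -c "
from h import *
move([.497,.178,.18],110)"
```

```text
t 0.77 pos [ 0.3087 -0.3317  0.2044] psi 74.27 F [ 1.4 -0.6  0.6] w 0.997 q6 -0.6
shift [0.5417 0.043  0.0246] turn [-0.     -0.0002 -0.1985]
```

Request:
apply_moves(
  plan=[
    [[0.542,0.043,0.025,0,0,-0.2,-1],[0.542,0.043,0.025,0,0,-0.2,-1],[0.542,0.043,0.025,0,0,-0.2,-1],[0.542,0.043,0.025,0,0,-0.2,-1],[0.542,0.043,0.025,0,0,-0.2,-1],[0.542,0.043,0.025,0,0,-0.2,-1],[0.542,0.043,0.025,0,0,-0.2,-1],[0.542,0.043,0.025,0,0,-0.2,-1]],
  ],
)

```text
time: 1.43
tool_pos: [0.4258, -0.0201, 0.1894]
tcp_rot: [1.803, 2.573, 0.0]
wrist_force: [1.1, -0.9, 0.3]
width: 1.003
```

```bash
python3 -c "
from h import *
move([.497,.178,.17],110)"
```

```text
t 1.43 pos [ 0.4258 -0.0201  0.1894] psi 109.97 F [ 1.1 -0.9  0.3] w 1.003 q6 -0.45
shift [0.1618 0.1346 0.0194] turn [ 0.0001  0.0001 -0.0002]
```

Request:
apply_moves(
  plan=[
    [[0.162,0.135,0.019,0,0,0,-1],[0.162,0.135,0.019,0,0,0,-1],[0.162,0.135,0.019,0,0,0,-1],[0.162,0.135,0.019,0,0,0,-1],[0.162,0.135,0.019,0,0,0,-1],[0.162,0.135,0.019,0,0,0,-1],[0.162,0.135,0.019,0,0,0,-1],[0.162,0.135,0.019,0,0,0,-1]],
  ],
)

```text
time: 2.1
tool_pos: [0.4967, 0.176, 0.1698]
tcp_rot: [-1.801, -2.573, 0.003]
wrist_force: [1.2, -0.7, 0.5]
width: 1.002
```

```bash
python3 -c "
from h import *
st=readout.read_state()
im=read_camera('wrist'); cv2.imwrite('pics/w1.png',im[:,:,::-1])
import pickle; pickle.dump(st,open('w1.pkl','wb'))
move([.497,.178,.17],110)
c=cam('wrist',st)
print(proj(c,[.497,.178,.0795]))
"
```

```text
t 2.15 pos [0.4967 0.1753 0.1701] psi 109.95 F [0.7 0.  0.6] w 1.002 q6 -0.06
shift [0.0025 0.0012 0.0001] turn [-0.0005  0.0001 -0.0003]
[325.02255081 232.59554515]
```

View pics/w1.png

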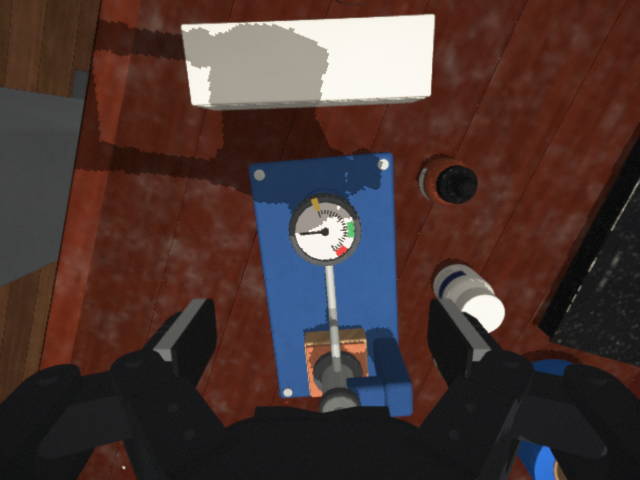

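The wrist view puts the dial at about (325,231), matching the prediction. The needle points left and the yellow mark is near (315,205). I'll zoom in for a measurement.

```bash
cat > dial.py <<'E'
from h import *
def rectify(im,c,ctr,z=.0795,s=10,half=.03):
    # world-aligned patch: +x right, +y up ; s px/mm
    n=int(2*half*1000*s); 
    g=(np.arange(n)+.5)/n*2*half-half
    m=np.zeros((n,n,2),np.float32)
    # homography by 4+ points grid
    P=[];Q=[]
    for i in range(0,n+1,n//4):
        for j in range(0,n+1,n//4):
            P.append([j,i]); Q.append(proj(c,[ctr[0]+(j/n*2-1)*half,ctr[1]-(i/n*2-1)*half,z]))
    H,_=cv2.findHomography(np.float32(P),np.float32(Q))
    return cv2.warpPerspective(im,H,(n,n),flags=cv2.INTER_CUBIC|cv2.WARP_INVERSE_MAP)
E
python3 - <<'E'
from dial import *
import pickle
st=pickle.load(open('w1.pkl','rb')); c=cam('wrist',st)
im=cv2.imread('pics/w1.png')
r=rectify(im,c,[.497,.178],half=.035,s=8); 
cv2.imwrite('pics/d1.png',r); print(r.shape)
E
```

```text
(560, 560, 3)
```

View pics/d1.png

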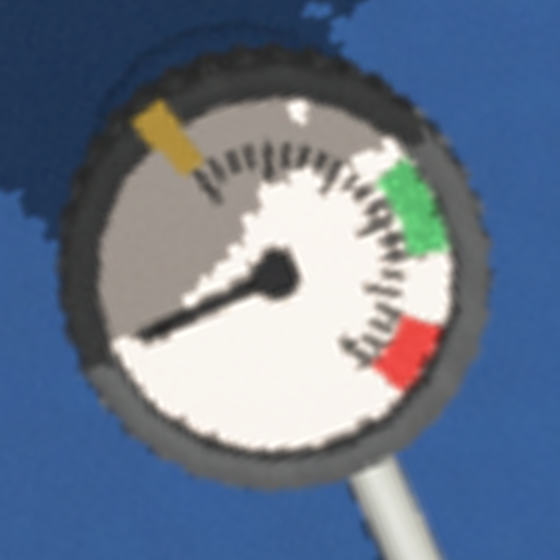

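The ring centre is about (0.4964, 0.1788) and the needle direction about 205.3°, so press yaw is about 25.3°. The zero mark sits about 77° clockwise of the needle. I'll start the jaws at ψ=77 so the 77° turn stays clear of the tube.

```bash
python3 -c "
from h import *
move([.4964,.1788,.12],77)"
```

```text
t 2.15 pos [0.4967 0.1753 0.1701] psi 109.95 F [0.7 0.  0.6] w 1.002 q6 -0.06
shift [0.0035 0.001  0.0501] turn [-0.0004  0.0003  0.1831]
```

Request:
apply_moves(
  plan=[
    [[0.003,0.001,0.05,0,0,0.183,-1],[0.003,0.001,0.05,0,0,0.183,-1],[0.003,0.001,0.05,0,0,0.183,-1],[0.003,0.001,0.05,0,0,0.183,-1],[0.003,0.001,0.05,0,0,0.183,-1],[0.003,0.001,0.05,0,0,0.183,-1],[0.003,0.001,0.05,0,0,0.183,-1],[0.003,0.001,0.05,0,0,0.183,-1]],
  ],
)

```text
time: 2.82
tool_pos: [0.4974, 0.1783, 0.1209]
tcp_rot: [2.458, 1.956, 0.001]
wrist_force: [0.7, -0.1, -0.7]
width: 1.002
```

```bash
python3 -c "
from dial import *
st=readout.read_state()
im=read_camera('wrist')[:,:,::-1]; cv2.imwrite('pics/w2.png',im)
c=cam('wrist',st); r=rectify(im,c,[.4964,.1788],half=.035,s=8); cv2.circle(r,(280,280),216,(0,255,255),1);cv2.circle(r,(280,280),3,(255,0,255),-1); cv2.imwrite('pics/d2.png',r)
move([.4964,.1788,.053],77)
"
```

```text
t 2.87 pos [0.4974 0.1785 0.1209] psi 77.04 F [ 0.5 -0.  -0.3] w 0.999 q6 0.52
shift [ 0.     -0.001   0.0679] turn [ 0.0001 -0.      0.0002]
```

View pics/w2.png

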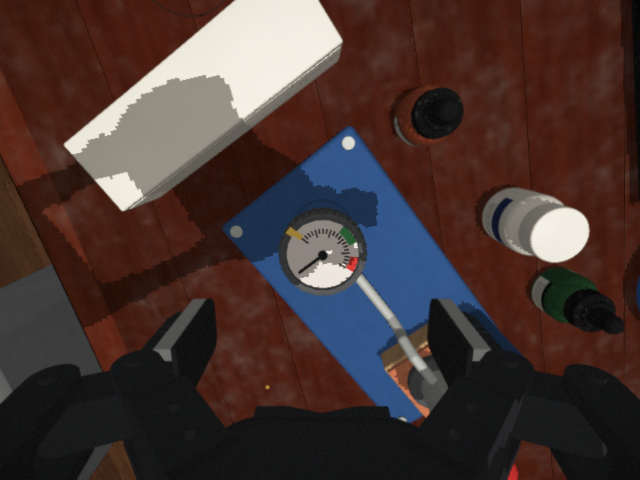

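View pics/d2.png

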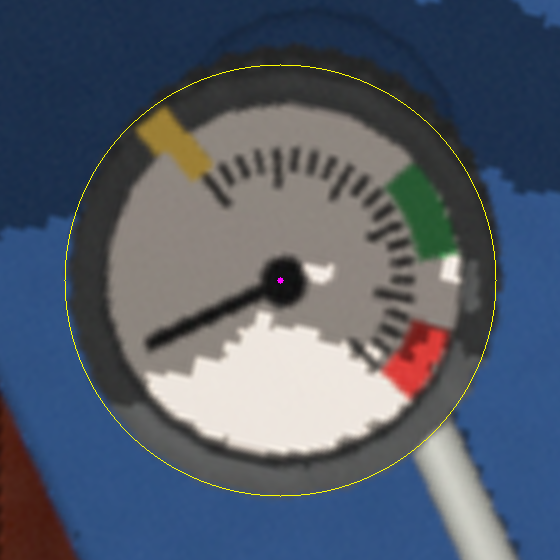

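The dial centre is confirmed to within 0.5 mm, so I'll descend and grip.

Request:
apply_moves(
  plan=[
    [[0,-0.001,0.025,0,0,0,-1],[0,-0.001,0.05,0,0,0,-1],[0,-0.001,0.068,0,0,0,-1],[0,-0.001,0.068,0,0,0,-1],[0,-0.001,0.068,0,0,0,-1],[0,-0.001,0.068,0,0,0,1],[0,-0.001,0.068,0,0,0,1],[0,-0.001,0.068,0,0,0,1]],
  ],
  force=25,
)

```text
time: 3.53
tool_pos: [0.4979, 0.18, 0.0543]
tcp_rot: [2.457, 1.956, 0.005]
wrist_force: [1.1, -0.8, 0.3]
width: 0.603
```

Request:
apply_moves(
  plan=[
    [[0,0,0,0,0,0,1],[0,0,0,0,0,0,1],[0,0,0,0,0,0,1],[0,0,0,0,0,0,1],[0,0,0,0,0,0,1],[0,0,0,0,0,0,1],[0,0,0,0,0,0,1],[0,0,0,0,0,0,1]],
  ],
)

```text
time: 4.2
tool_pos: [0.4981, 0.1798, 0.0537]
tcp_rot: [2.457, 1.955, 0.005]
wrist_force: [3.1, -0.3, 6.5]
width: 0.01
```

```bash
python3 -c "
from dial import *
move([.4964,.1788,.053],154)
st=readout.read_state()
im=read_camera('wrist')[:,:,::-1]; cv2.imwrite('pics/w3.png',im)
"
```

```text
t 4.2 pos [0.4981 0.1798 0.0537] psi 77.02 F [ 3.1 -0.3  6.5] w 0.01 q6 0.53
shift [-0.0014 -0.0014  0.0007] turn [ 1.100e-03  3.000e-04 -4.277e-01]
```

View pics/w3.png

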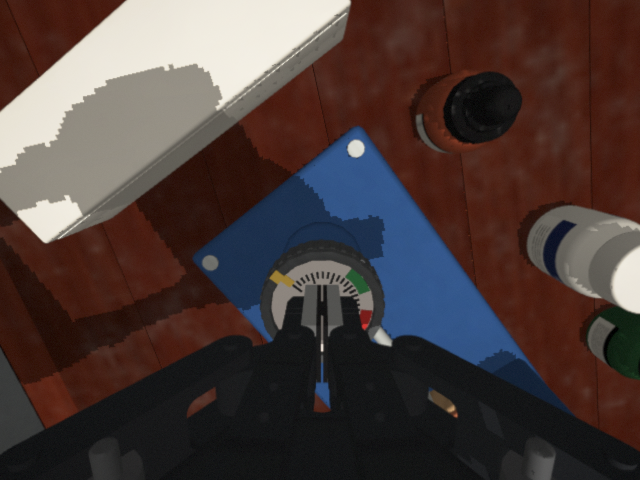

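The fingers shut fully (width 0.01) instead of stopping on the ring. I need a closer look before doing anything else.

```bash
python3 -c "
from dial import *
im=read_camera('side')[:,:,::-1]; cv2.imwrite('pics/s4.png',cv2.resize(im[200:380,270:490],None,fx=3.3,fy=3.3,interpolation=cv2.INTER_CUBIC))
im=cv2.imread('pics/w3.png'); cv2.imwrite('pics/w3z.png',cv2.resize(im[220:400,200:440],None,fx=3.3,fy=3.3,interpolation=cv2.INTER_CUBIC))
"
```

```text
(no output)
```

View pics/s4.png

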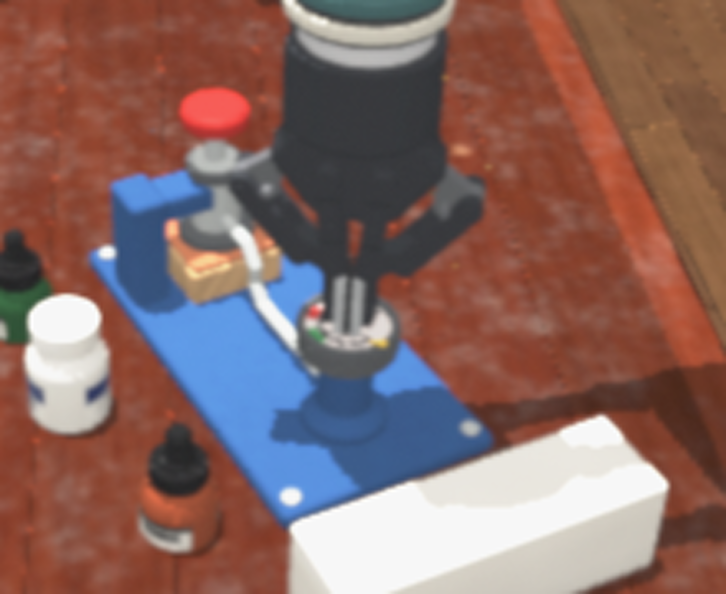

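View pics/w3z.png

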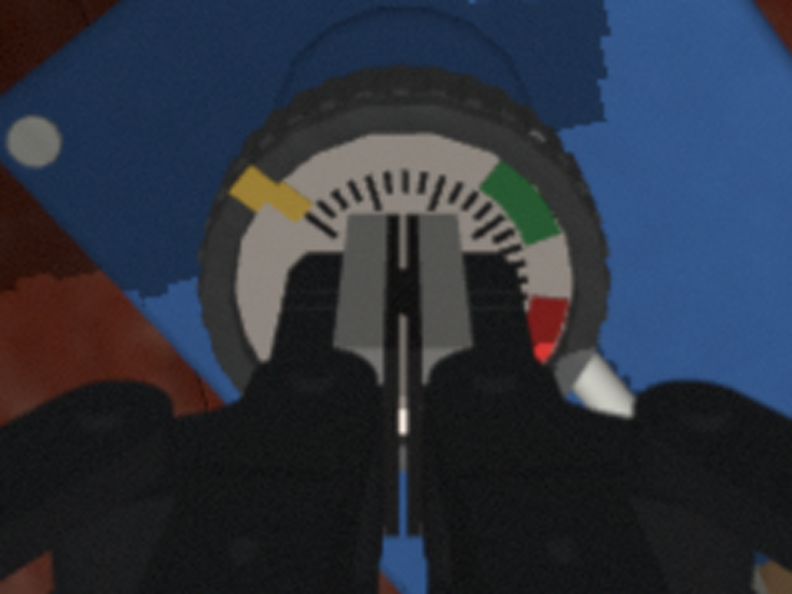

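In the side view the shut fingers appear to stand on the dial face inside the ring. I'll lift and locate the real fingertips relative to the TCP.

Request:
apply_moves(
  plan=[
    [[0,0,-0.04,0,0,0,1],[0,0,-0.08,0,0,0,1],[0,0,-0.09,0,0,0,1],[0,0,-0.09,0,0,0,1],[0,0,-0.09,0,0,0,1],[0,0,-0.09,0,0,0,1],[0,0,-0.09,0,0,0,1],[0,0,-0.09,0,0,0,1]],
  ],
)

```text
time: 4.97
tool_pos: [0.4947, 0.1791, 0.1403]
tcp_rot: [-2.457, -1.955, 0.006]
wrist_force: [-0.3, -0.2, 0.2]
width: 0.0
```

```bash
python3 -c "
from dial import *
import pickle
st=readout.read_state(); pickle.dump(st,open('w4.pkl','wb'))
move([.4964,.1788,.053],77)
w=read_camera('wrist')[:,:,::-1].copy(); s=read_camera('side')[:,:,::-1].copy()
Rt=R.from_rotvec(st['tcp_rot']).as_matrix()
cw=cam('wrist',st); cs=cam('side')
for im,c in((w,cw),(s,cs)):
  for h,col in((0,(0,255,0)),(-.02,(0,255,255)),(-.04,(255,255,0))):
    for x in(-.011,.011):
      p=proj(c,st['tool_pos']+Rt@[x,0,h]); cv2.circle(im,tuple(int(v*8) for v in p),12,col,-1,shift=3)
cv2.imwrite('pics/w4.png',cv2.resize(w[220:400,200:440],None,fx=3.3,fy=3.3,interpolation=cv2.INTER_CUBIC))
cv2.imwrite('pics/s5.png',cv2.resize(s[180:360,270:490],None,fx=3.3,fy=3.3,interpolation=cv2.INTER_CUBIC))
"
```

```text
t 4.97 pos [0.4947 0.1791 0.1403] psi 77.02 F [-0.3 -0.2  0.2] w 0.0 q6 0.53
shift [0.0003 0.0021 0.0873] turn [-0.0012  0.0007  0.0001]
```

View pics/w4.png

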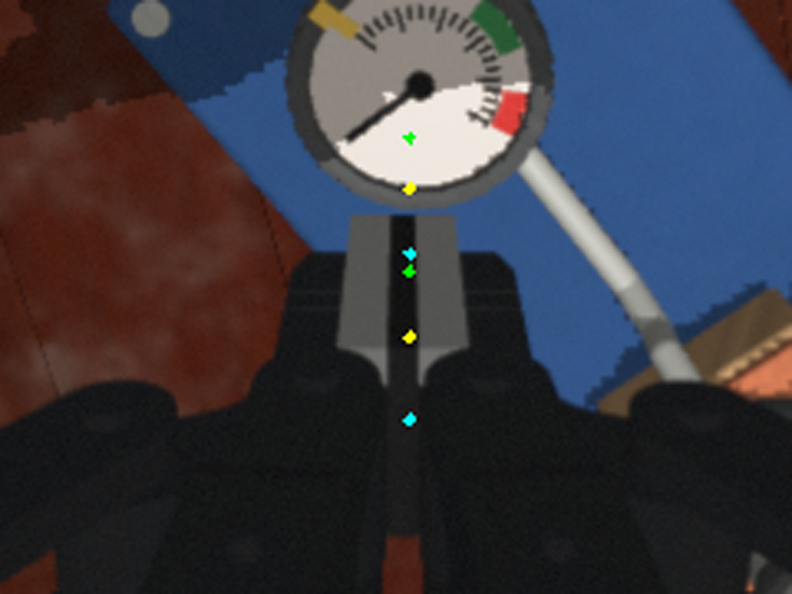

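View pics/s5.png

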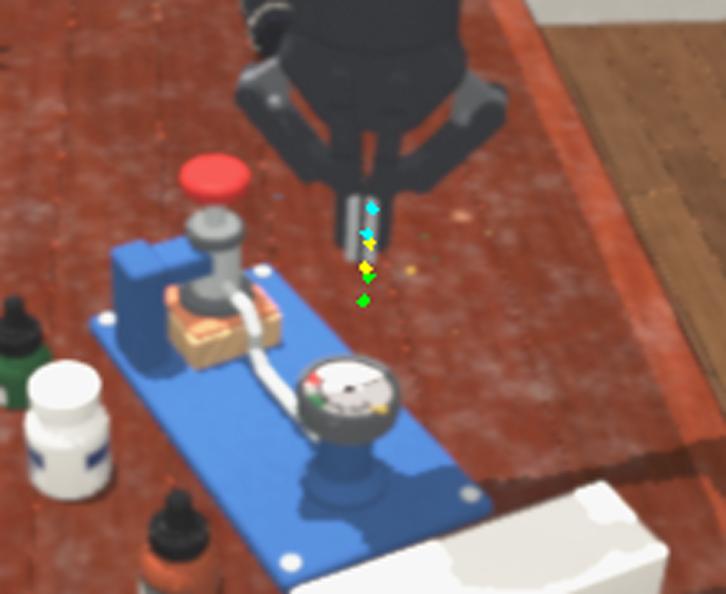

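The real shut tips sit about 20–23 mm short of the stated TCP, which fits fingers resting on the face at TCP z=0.054. I'll open, recentre and descend about 25 mm lower.

Request:
apply_moves(
  plan=[
    [[0,0.002,0.02,0,0,0,-1],[0,0.002,0.02,0,0,0,-1],[0,0.002,0.02,0,0,0,-1],[0,0.002,0.02,0,0,0,-1],[0,0.002,0.02,0,0,0,-1],[0,0.002,0.02,0,0,0,-1],[0,0.002,0.02,0,0,0,-1],[0,0.002,0.02,0,0,0,-1]],
  ],
)

```text
time: 5.73
tool_pos: [0.4987, 0.1792, 0.1231]
tcp_rot: [2.458, 1.956, 0.001]
wrist_force: [-0.6, -0.0, 0.3]
width: 0.997
```

```bash
python3 -c "
from dial import *
st=readout.read_state()
move([.4964,.1788,.029],77)
im=read_camera('wrist')[:,:,::-1]
c=cam('wrist',st); r=rectify(im,c,[.4964,.1788],half=.035,s=8); cv2.circle(r,(280,280),216,(0,255,255),1);cv2.circle(r,(280,280),3,(255,0,255),-1); cv2.imwrite('pics/d4.png',r)
for i in range(3): print(readout.read_state()['tool_pos'])
"
```

```text
t 5.73 pos [0.4987 0.1792 0.1231] psi 77.02 F [-0.6 -0.   0.3] w 0.997 q6 0.52
shift [-0.001  -0.0022  0.0941] turn [ 0.0002 -0.0001  0.0001]
[0.49857682 0.17918477 0.12302337]
[0.49857682 0.17918477 0.12302337]
[0.49857682 0.17918477 0.12302337]
```

View pics/d4.png

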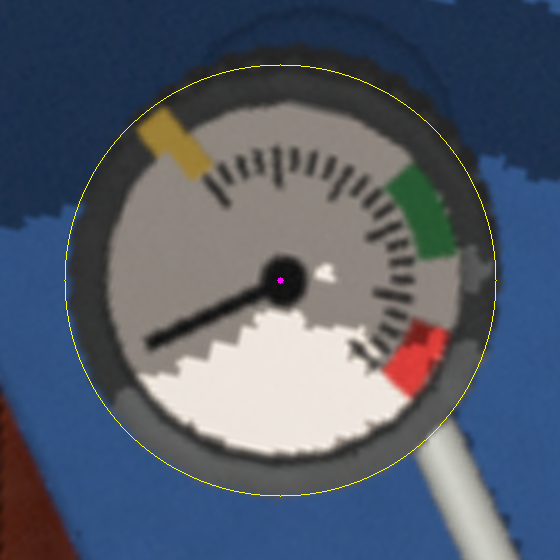

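Request:
apply_moves(
  plan=[
    [[-0.001,-0.002,0.03,0,0,0,-1],[-0.001,-0.002,0.06,0,0,0,-1],[-0.001,-0.002,0.085,0,0,0,-1],[-0.001,-0.002,0.094,0,0,0,-1],[-0.001,-0.002,0.094,0,0,0,-1],[-0.001,-0.002,0.094,0,0,0,-1],[-0.001,-0.002,0.094,0,0,0,-1],[-0.001,-0.002,0.094,0,0,0,-1]],
  ],
)

```text
time: 6.45
tool_pos: [0.4981, 0.1792, 0.0306]
tcp_rot: [2.457, 1.955, 0.006]
wrist_force: [0.0, -0.4, 0.5]
width: 0.998
```

```bash
python3 -c "
from dial import *
st=readout.read_state()
move([.4964,.1788,.029],77)
im=read_camera('wrist')[:,:,::-1]
cv2.imwrite('pics/w5.png',im)
"
```

```text
t 6.45 pos [0.4981 0.1792 0.0306] psi 77.02 F [ 0.  -0.4  0.5] w 0.998 q6 0.52
shift [-0.0007 -0.0016  0.0016] turn [ 0.001  -0.0006  0.0001]
```

View pics/w5.png

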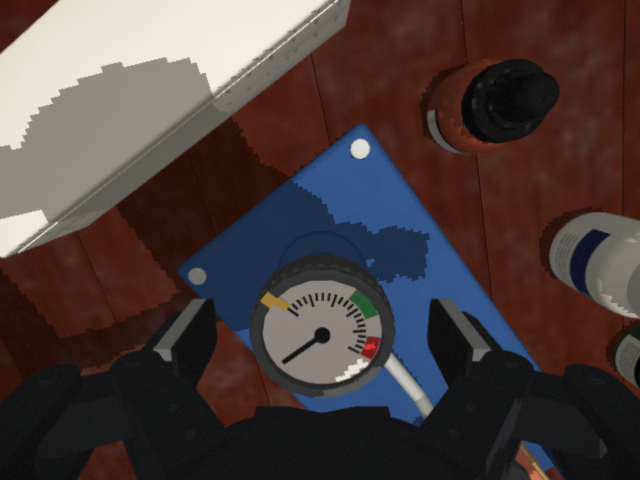

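The dial at (322,335) is centred between the pads, so I'll close.

Request:
apply_moves(
  plan=[
    [[0,0,0,0,0,0,1],[0,0,0,0,0,0,1],[0,0,0,0,0,0,1],[0,0,0,0,0,0,1],[0,0,0,0,0,0,1],[0,0,0,0,0,0,1],[0,0,0,0,0,0,1],[0,0,0,0,0,0,1]],
  ],
  force=25,
)

```text
time: 7.17
tool_pos: [0.4981, 0.1785, 0.0298]
tcp_rot: [2.456, 1.955, 0.004]
wrist_force: [2.4, -3.3, 6.4]
width: 0.616
```

```bash
python3 -c "
from dial import *
st=readout.read_state()
move([.4964,.1788,.029],77)
im=read_camera('wrist')[:,:,::-1]
cv2.imwrite('pics/w6.png',im)
"
```

```text
t 7.17 pos [0.4981 0.1785 0.0298] psi 77.04 F [ 2.4 -3.3  6.4] w 0.616 q6 0.52
shift [-0.0001 -0.0017  0.0008] turn [ 0.0011 -0.0003  0.0002]
```

View pics/w6.png

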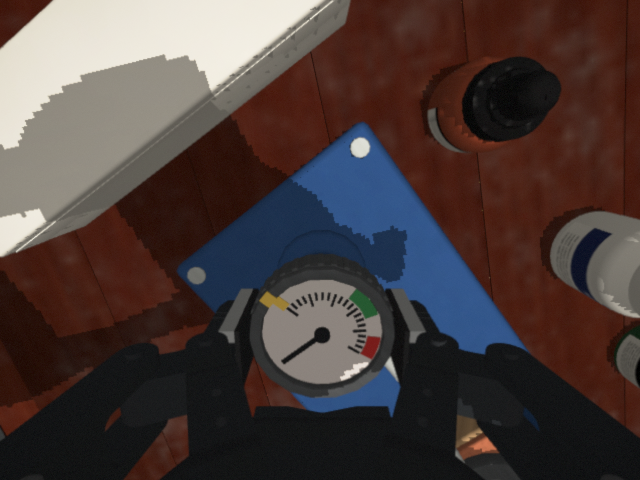

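The grip is on the ring (width 0.616). Now I'll turn it counter-clockwise.

Request:
apply_moves(
  plan=[
    [[0,0,0,0,0,-0.03,1],[0,0,0,0,0,-0.065,1],[0,0,0,0,0,-0.1,1],[0,0,0,0,0,-0.135,1],[0,0,0,0,0,-0.17,1],[0,0,0,0,0,-0.205,1],[0,0,0,0,0,-0.24,1],[0,0,0,0,0,-0.27,1]],
  ],
)

```text
time: 7.88
tool_pos: [0.4982, 0.1786, 0.0298]
tcp_rot: [1.427, 2.795, 0.003]
wrist_force: [2.0, -3.8, 6.0]
width: 0.619
```

Request:
apply_moves(
  plan=[
    [[0,0,0,0,0,-0.035,1],[0,0,0,0,0,-0.07,1],[0,0,0,0,0,-0.105,1],[0,0,0,0,0,-0.135,1],[0,0,0,0,0,-0.155,1],[0,0,0,0,0,-0.16,1],[0,0,0,0,0,-0.16,1],[0,0,0,0,0,-0.16,1]],
  ],
)

```text
time: 8.55
tool_pos: [0.4982, 0.1787, 0.0298]
tcp_rot: [0.695, 3.06, 0.002]
wrist_force: [3.2, -3.0, 4.6]
width: 0.62
```

```bash
python3 -c "
from dial import *
st=readout.read_state()
move([.4964,.1788,.029],154)
im=read_camera('wrist')[:,:,::-1]
cv2.imwrite('pics/w7.png',im)
c=cam('wrist',st); r=rectify(im,c,[.4964,.1788],half=.035,s=8); cv2.imwrite('pics/d7.png',r)
"
```

```text
t 8.55 pos [0.4982 0.1787 0.0298] psi 154.42 F [ 3.2 -3.   4.6] w 0.62 q6 -0.83
shift [ 0.0016 -0.0007  0.0008] turn [0.0007 0.001  0.0023]
```

View pics/d7.png

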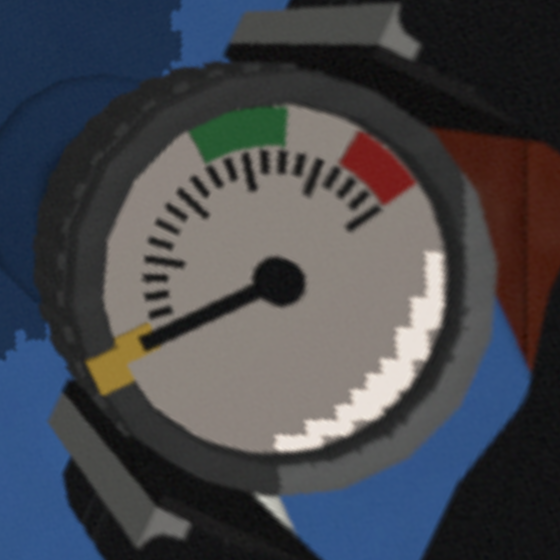

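View pics/w7.png

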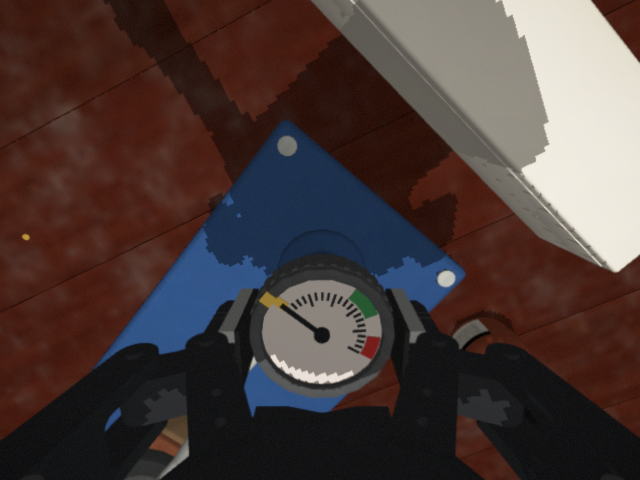

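The zero mark looks to be under the needle. I'll refine the measurement by fitting the tick angles with a centre offset against the needle direction.

```bash
cat > ticks.py <<'E'
from dial import *
import sys
def analyze(im,c,ctr,hub0,s=10,half=.035,save=None,z=.078):
    r=rectify(im,c,ctr,z=z,half=half,s=s); g=cv2.cvtColor(r,cv2.COLOR_BGR2GRAY)
    if save: cv2.imwrite(save,r)
    return r,g
E
python3 - <<'E'
from ticks import *
import pickle
im=cv2.imread('pics/w7.png')
# state at w7 from last readout (no motion since)
st=readout.read_state(); c=cam('wrist',st)
r=rectify(im,c,[.4964,.1788],z=.078,half=.0275,s=10); 
pol=cv2.warpPolar(r,(275,1440),(275,275),275,cv2.INTER_CUBIC)
cv2.imwrite('pics/p7.png',cv2.resize(cv2.rotate(pol,cv2.ROTATE_90_COUNTERCLOCKWISE)[:,600:1440],(800,500)))
cv2.imwrite('pics/r7.png',r)
E
```

```text
(no output)
```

View pics/p7.png

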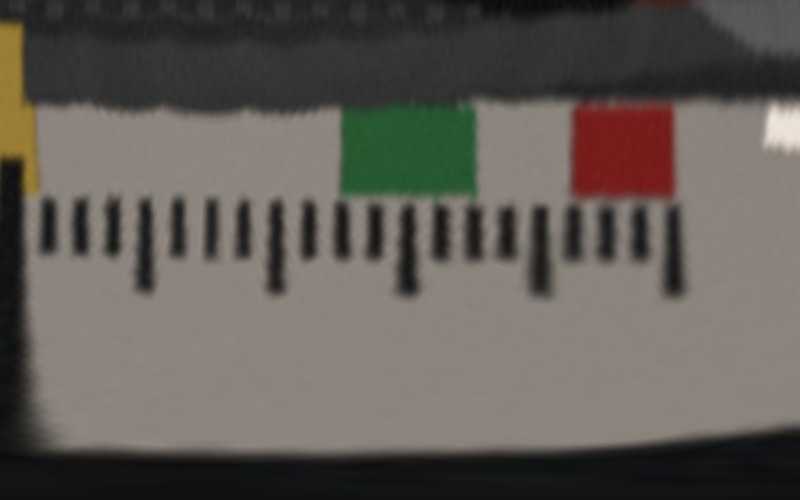

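View pics/r7.png

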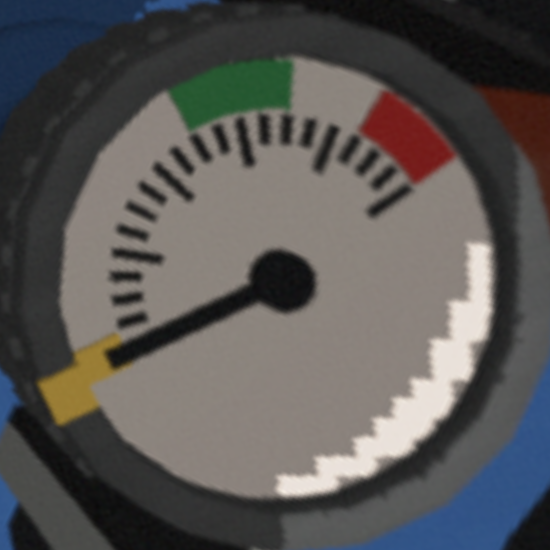

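```bash
cat > meas.py <<'E'
from dial import *
from scipy.optimize import least_squares
from scipy.signal import find_peaks
def measure(im,c,ctr,z=.078,approx=205.3):
    s=10;r=rectify(im,c,ctr,z=z,half=.0275,s=s); g=cv2.cvtColor(r,cv2.COLOR_BGR2GRAY).astype(float)
    N=3600
    def P(cx,cy): return cv2.warpPolar(g.astype(np.float32),(275,N),(cx,cy),275,cv2.INTER_CUBIC)
    # hub: dark blob centroid near centre
    m=(g<70).astype(np.uint8); Y,X=np.mgrid[:550,:550]
    # hub by erosion
    e=cv2.erode(m,np.ones((25,25)))*(np.hypot(X-275,Y-275)<60)
    hub=np.array([X[e>0].mean(),Y[e>0].mean()])
    # needle pixels
    d=np.hypot(X-hub[0],Y-hub[1]); ang=np.degrees(np.arctan2(-(Y-hub[1]),X-hub[0]))
    da=(ang-approx+180)%360-180
    k=(m>0)&(d>55)&(d<150)&(abs(da)<12)
    w=(120-g)[k].clip(0); 
    p=np.c_[X[k],Y[k]].astype(float); mu=np.average(p,axis=0,weights=w); 
    v=np.linalg.svd((p-mu)*np.sqrt(w)[:,None],full_matrices=False)[2][0]
    if v@(mu-hub)<0: v=-v
    na=np.degrees(np.arctan2(-v[1],v[0]))%360; na2=np.degrees(np.arctan2(-(mu-hub)[1],(mu-hub)[0]))%360
    # ticks about hub
    pol=P(*hub); prof=pol[:,148:162].mean(1)
    prof=cv2.GaussianBlur(prof[:,None],(1,31),5)[:,0]
    pk,_=find_peaks(-prof,prominence=15,distance=40)
    a=(-pk/10)%360
    return dict(hub=hub,needle=na,needle_hub=na2,ticks=a,r=r)
def fit(a,approx):
    # a: tick angles; zero guess approx(deg); tick n at zero-n*8.594
    best=None
    n=np.round((approx-a)/8.594); ok=(n>=1)&(n<=20)
    n=n[ok];a=a[ok]
    def f(p):
        t=np.radians(a); return a-(p[0]-n*np.degrees(.15)+p[1]*np.cos(t)+p[2]*np.sin(t))
    s=least_squares(f,[approx,0,0],loss='soft_l1'); return n,s.x,abs(s.fun).max()
E
python3 - <<'E'
from meas import *
im=cv2.imread('pics/w7.png'); st=readout.read_state(); c=cam('wrist',st)
for z in (.074,.076,.078):
    m=measure(im,c,[.4964,.1788],z=z); n,x,e=fit(m['ticks'],206)
    print(z,m['hub'].round(1),m['needle'].round(2),m['needle_hub'].round(2),len(n),n.astype(int),x.round(2),e.round(2))
E
```

```text
0.074 [302.6 291.5] 203.67 204.33 20 [ 1  2  3  4  5  6  7  8  9 10 11 12 13 14 15 16 17 18 19 20] [205.36   1.63   2.86] 0.13
0.076 [291.6 286.2] 203.02 204.24 20 [ 1  2  3  4  5  6  7  8  9 10 11 12 13 14 15 16 17 18 19 20] [205.35   1.59   2.82] 0.14
0.078 [280.7 281. ] 202.47 204.16 20 [ 1  2  3  4  5  6  7  8  9 10 11 12 13 14 15 16 17 18 19 20] [205.39   1.58   2.7 ] 0.14
```

Run:
```python
from meas import *
im=cv2.imread('pics/w7.png'); st=readout.read_state(); c=cam('wrist',st)
m=measure(im,c,[.4964,.1788]); r=m['r']; g=cv2.cvtColor(r,cv2.COLOR_BGR2GRAY).astype(np.float32)
# rotated strip along approx 205
a=np.radians(204.5); u=np.array([np.cos(a),-np.sin(a)]); v=np.array([-u[1],u[0]]); 
pts=[]
for t in range(45,150,5):
    q=m['hub']+t*u; s=np.arange(-20,20.5,.5)
    val=cv2.remap(g,(q[0]+s*v[0])[None].astype(np.float32),(q[1]+s*v[1])[None].astype(np.float32),cv2.INTER_LINEAR)[0]
    w=(100-val).clip(0); pts.append((t,(w*s).sum()/w.sum()))
pts=np.array(pts); p=np.polyfit(pts[:,0],pts[:,1],1); print(pts.round(1).tolist()); 
d=u+p[0]*v; print(np.degrees(np.arctan2(-d[1],d[0]))%360,p)
# hub circle
gb=cv2.medianBlur(g.astype(np.uint8),5)
print(cv2.HoughCircles(gb,cv2.HOUGH_GRADIENT,1,100,param1=80,param2=15,minRadius=25,maxRadius=42), m['hub'])
```

```text
[[45.0, 0.3], [50.0, 0.4], [55.0, 0.3], [60.0, 0.1], [65.0, 0.0], [70.0, -0.0], [75.0, 0.0], [80.0, 0.2], [85.0, 0.2], [90.0, 0.1], [95.0, -0.4], [100.0, -0.2], [105.0, -0.2], [110.0, -0.3], [115.0, -0.3], [120.0, -0.5], [125.0, -0.6], [130.0, -0.5], [135.0, -0.3], [140.0, -0.0], [145.0, -0.6]]
204.98856799038276 [-0.00852733  0.70050325]
[[[286.5 283.5  28.8]
  [349.5 147.5  28.2]
  [132.5 217.5  35.8]]] [280.69678218 280.98638614]
```

The zero is at 205.4° and the needle at 205.0°, about 0.01 rad apart, so the dial is zeroed. I'll release and rise.

Request:
apply_moves(
  plan=[
    [[0,0,0,0,0,0,-1],[0,0,0,0,0,0,-1],[0,0,0,0,0,0,-1],[0,0,0,0,0,0,-1],[0,0,0,0,0,0,-1],[0,0,-0.03,0,0,0,-1],[0,0,-0.07,0,0,0,-1],[0,0,-0.11,0,0,0,-1]],
  ],
)

```text
time: 9.27
tool_pos: [0.4941, 0.1781, 0.1379]
tcp_rot: [-0.694, -3.059, 0.004]
wrist_force: [1.7, 0.7, -0.6]
width: 1.0
```

Run:
```python
from meas import *
st=readout.read_state()
im=read_camera('wrist')[:,:,::-1].copy(); cv2.imwrite('pics/w8.png',im); c=cam('wrist',st)
m=measure(im,c,[.4964,.1788]); n,x,e=fit(m['ticks'],206)
print(m['hub'],m['needle'],m['needle_hub'],len(n),x,e)
cv2.imwrite('pics/r8.png',m['r'])
t=read_camera('top')[:,:,::-1]; cv2.imwrite('pics/t8.png',t)
# cap estimate from press frame
a=np.radians(25.2); 
print('cap pred',np.array([.4964,.1788])+150e-3*np.array([np.sin(a),-np.cos(a)]))
move([.56,.043,.19],205)
```

```text
[275.97068404 279.28338762] 204.21961863041415 205.12335145207902 20 [205.62481229   0.24760516   0.47278267] 0.6765100084366651
cap pred [0.56026689 0.04307594]
t 9.37 pos [0.5016 0.1805 0.1464] psi 154.42 F [ 0.3  0.5 -0.4] w 1.0 q6 -0.83
shift [-0.1125 -0.0983 -0.0435] turn [ 0.0014  0.0043 -0.281 ]
```

View pics/r8.png

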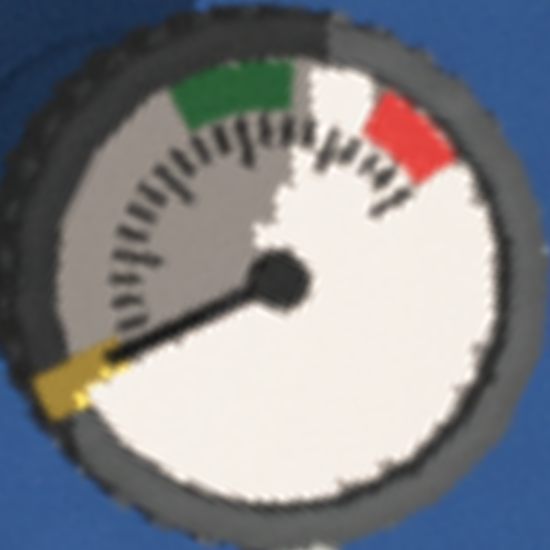

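View pics/w8.png

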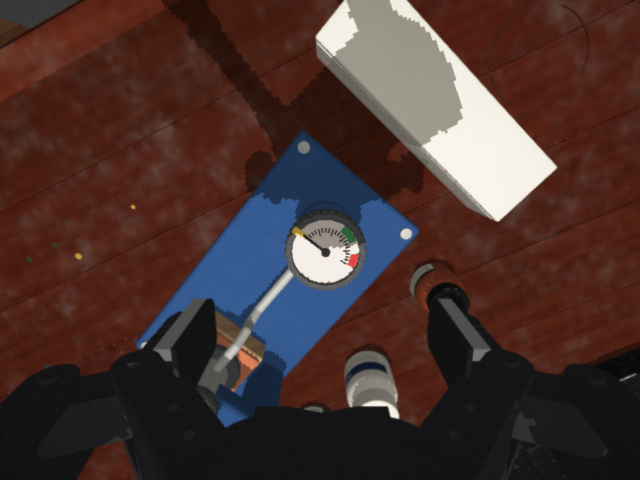

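The dial stays zeroed after release. Next I'll move above the cap with the fingers shut.

Request:
apply_moves(
  plan=[
    [[-0.112,-0.098,-0.035,0,0.004,-0.28,1],[-0.112,-0.098,-0.035,0,0.004,-0.28,1],[-0.112,-0.098,-0.035,0,0.004,-0.28,1],[-0.112,-0.098,-0.035,0,0.004,-0.28,1],[-0.112,-0.098,-0.035,0,0.004,-0.28,1],[-0.112,-0.098,-0.035,0,0.004,-0.28,1],[-0.112,-0.098,-0.035,0,0.004,-0.28,1],[-0.112,-0.098,-0.035,0,0.004,-0.28,1]],
  ],
)

```text
time: 10.03
tool_pos: [0.5546, 0.0414, 0.1728]
tcp_rot: [0.679, -3.054, -0.005]
wrist_force: [0.1, 1.2, 0.3]
width: 0.003
```

Run:
```python
from meas import *
st=readout.read_state()
move([.56,.043,.14],205)
im=read_camera('wrist')[:,:,::-1].copy(); cv2.imwrite('pics/w9.png',im); c=cam('wrist',st)
print(proj(c,[.5603,.0431,.128]),proj(c,[.4964,.1788,.0795]))
```

```text
t 10.03 pos [0.5546 0.0414 0.1728] psi -154.92 F [0.1 1.2 0.3] w 0.003 q6 -1.98
shift [-0.006  -0.001   0.0327] turn [ 0.0019 -0.0038  0.0004]
[319.54170856 266.10317983] [518.17813286 243.69990787]
```

View pics/w9.png

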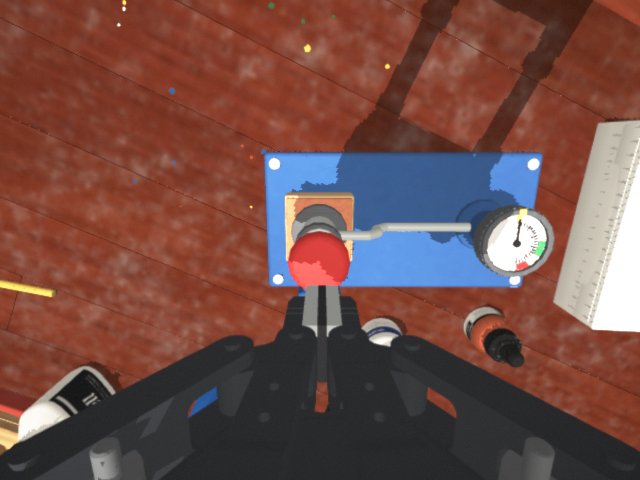

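The cap at (319,262) lies where predicted, and the dial is visible at (517,243). I'll descend to just above the cap.

Request:
apply_moves(
  plan=[
    [[-0.004,-0.001,0.03,0,-0.003,0,1],[-0.004,-0.001,0.055,0,-0.003,0,1],[-0.004,-0.001,0.06,0,-0.003,0,1],[-0.004,-0.001,0.06,0,-0.003,0,1],[-0.004,-0.001,0.06,0,-0.003,0,1],[-0.004,-0.001,0.06,0,-0.003,0,1],[-0.004,-0.001,0.06,0,-0.003,0,1],[-0.004,-0.001,0.06,0,-0.003,0,1]],
  ],
)

```text
time: 10.75
tool_pos: [0.5594, 0.0427, 0.1152]
tcp_rot: [-0.675, 3.068, 0.007]
wrist_force: [-0.5, -0.2, -0.3]
width: -0.001
```

Run:
```python
from meas import *
st=readout.read_state()
move([.5595,.043,.105],205)
im=read_camera('wrist')[:,:,::-1].copy(); cv2.imwrite('pics/w10.png',im)
```

```text
t 10.75 pos [0.5594 0.0427 0.1152] psi -155.19 F [-0.5 -0.2 -0.3] w -0.001 q6 -1.98
shift [-0.0002  0.0002  0.0102] turn [ 0.0013  0.0003 -0.001 ]
```

View pics/w10.png

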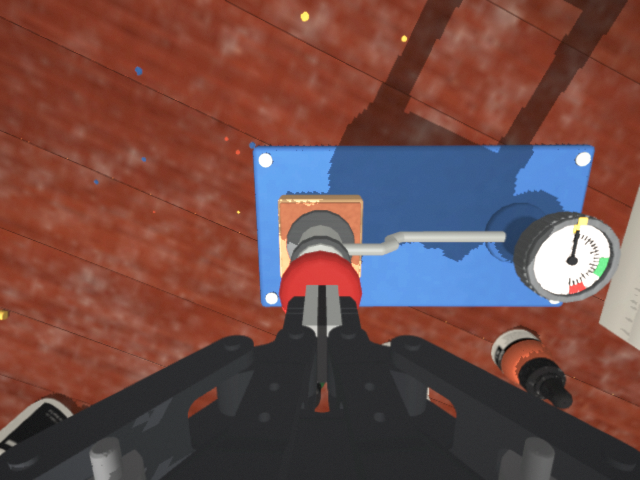

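The fingers are over the cap centre. I'll press down slowly, partway first.

Request:
apply_moves(
  plan=[
    [[0,0,0.004,0,0,0,1],[0,0,0.007,0,0,0,1],[0,0,0.01,0,0,0,1],[0,0,0.013,0,0,0,1],[0,0,0.015,0,0,0,1],[0,0,0.015,0,0,0,1],[0,0,0.015,0,0,0,1],[0,0,0.015,0,0,0,1]],
  ],
)

```text
time: 11.47
tool_pos: [0.5583, 0.0426, 0.0993]
tcp_rot: [0.675, -3.066, -0.007]
wrist_force: [-1.7, -0.2, 6.6]
width: 0.002
```

```bash
cat > needle.py <<'E'
from meas import *
def look(name):
    st=readout.read_state()
    move([.5595,.043,.095],205)
    im=read_camera('wrist')[:,:,::-1].copy(); cv2.imwrite(f'pics/w{name}.png',im); c=cam('wrist',st)
    r=rectify(im,c,[.4964,.1788],z=.078,half=.0275,s=10)
    cv2.imwrite(f'pics/r{name}.png',r)
E
python3 -c "
from needle import *
look('11')"
```

```text
t 11.47 pos [0.5583 0.0426 0.0993] psi -155.18 F [-1.7 -0.2  6.6] w 0.002 q6 -1.98
shift [-0.0012 -0.0002  0.0043] turn [ 0.0016 -0.0004 -0.001 ]
```

View pics/r11.png

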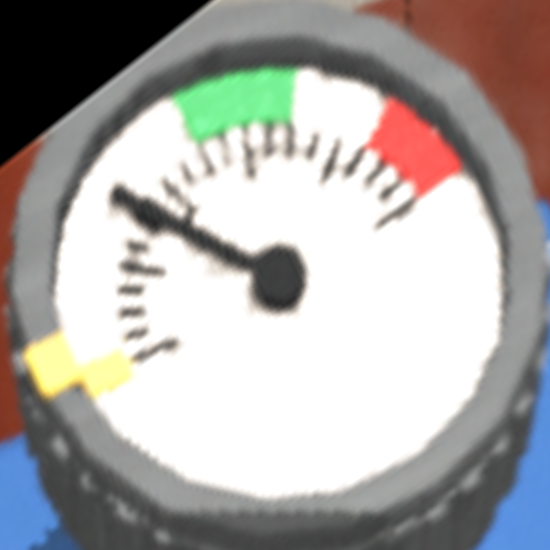

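The needle stands at about 6.2, and 53° divided by 8.594° agrees. I'll press another 5.8 mm.

Request:
apply_moves(
  plan=[
    [[0,0,0.0015,0,0,0,1],[0,0,0.003,0,0,0,1],[0,0,0.0045,0,0,0,1],[0,0,0.0058,0,0,0,1],[0,0,0.0058,0,0,0,1],[0,0,0.0058,0,0,0,1],[0,0,0.0058,0,0,0,1],[0,0,0.0058,0,0,0,1]],
  ],
)

```text
time: 12.18
tool_pos: [0.5584, 0.0426, 0.094]
tcp_rot: [0.675, -3.066, -0.007]
wrist_force: [-3.4, -0.5, 8.5]
width: -0.002
```

```bash
python3 -c "
from needle import *
look('12')
cv2.imwrite('pics/t12.png',read_camera('top')[:,:,::-1])
cv2.imwrite('pics/s12.png',read_camera('side')[:,:,::-1])"
```

```text
t 12.18 pos [0.5584 0.0426 0.094 ] psi -155.18 F [-3.4 -0.5  8.5] w -0.002 q6 -1.98
shift [-0.0011 -0.0001 -0.001 ] turn [ 0.0016 -0.0004 -0.001 ]
```

View pics/r12.png

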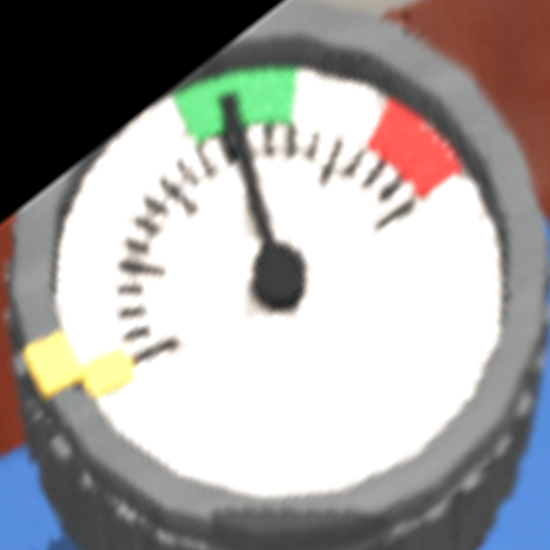

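View pics/s12.png

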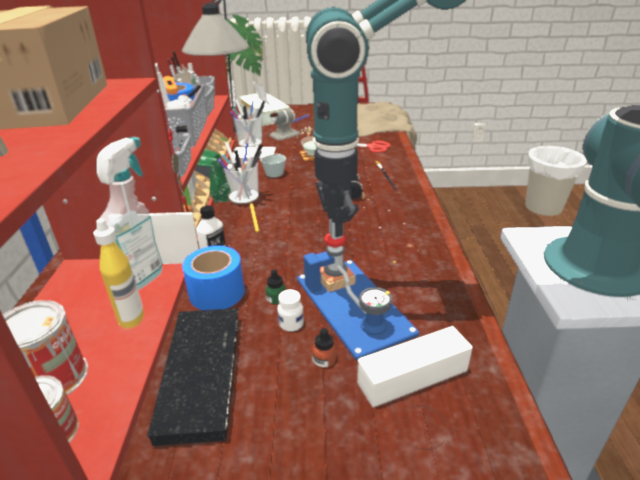

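The needle is at about 11.6, inside the green band. I'll add a 0.4 mm nudge and hold to check that it's steady.

Request:
apply_moves(
  plan=[
    [[0,0,0.0004,0,0,0,1],[0,0,0.0004,0,0,0,1],[0,0,0.0004,0,0,0,1],[0,0,0.0004,0,0,0,1],[0,0,0.0004,0,0,0,1],[0,0,0.0004,0,0,0,1],[0,0,0.0004,0,0,0,1],[0,0,0.0004,0,0,0,1]],
  ],
)

```text
time: 13.0
tool_pos: [0.5584, 0.0426, 0.0937]
tcp_rot: [0.675, -3.066, -0.007]
wrist_force: [-3.0, -0.3, 8.7]
width: 0.001
```

```bash
python3 -c "
from needle import *
look('13')
t=read_camera('top')[:,:,::-1]; cv2.imwrite('pics/t13.png',cv2.resize(t[180:340,180:370],None,fx=3.7,fy=3.7,interpolation=cv2.INTER_CUBIC))"
```

```text
t 13.0 pos [0.5584 0.0426 0.0937] psi -155.18 F [-3.  -0.3  8.7] w 0.001 q6 -1.98
shift [-0.0011 -0.0001 -0.0014] turn [ 0.0015 -0.0004 -0.001 ]
```

View pics/r13.png

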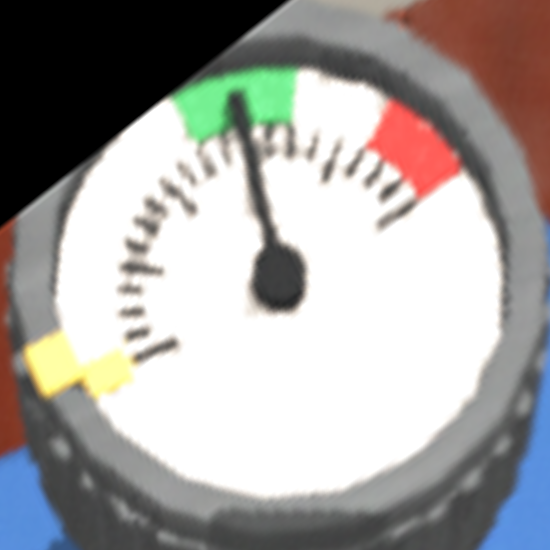

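View pics/t13.png

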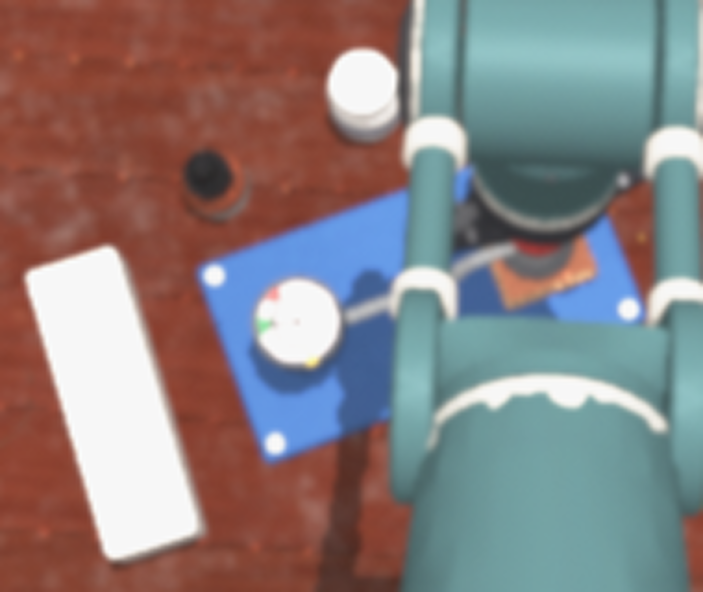

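The needle is steady at about 12 mid-green, the zero mark hasn't moved, and the bottles and carton stand in place.

```bash
python3 -c "
from workcell import bot
print(bot.finish_job())"
```

```text
the job is handed in; nothing more can be done
None
```

The dial is zeroed, and the palm cap is held down with the needle at about 12, mid-green. I handed the job in at about 13 s, still pressing.

**Zeroing:** with the plunger still up, I gripped the ring and turned it about 77° counter-clockwise. The tick fit put the zero 0.4–0.6° (about 0.01 rad) from the needle, both before and after I let go.

**Pressing:** I pushed the cap down with shut fingers in small steps, with the needle reading about 6.2, 11.6 and then about 12. None of the readings was near the red band. The upward wrist force at the end was 8.7 N, a little under the roughly 10 N expected at 12 mm.

**Surroundings:** the last top view shows the carton, the orange ink and the gesso where they were. The arm hides the green ink there, but a side view taken while pressing shows it standing in place.

**What went wrong:** my first grip missed. The real fingertips sit about 20–23 mm short of the stated TCP, so the fingers shut on the dial face (6.5 N). The ring was unmoved and the needle still pointed to its rest direction. I lifted, measured the offset, and the second grip, about 25 mm lower, held.

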